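Aim the bench pointer at the tube and hold its sprung rod out at the length rider

TASK

Swing the bench pointer's arm, with its rod still fully in, until it points straight at the round tube standing in one of the two vices (not the square bar) and pause there for about half a second; then pull the sprung rod out by its upright handle until the handle stands right above the brass rider on the rule, keeping the arm on the tube. Finish holding the rod there: the spring draws it back if you let go. Do not push the rider along, and leave everything else on the bench where it is.

Things in the scene. Friction and masses are not known exactly. Their poses are not given: they have to be found in the camera images.
- gauge: foot and post of the bench pointer, fixed: steel foot 130 x 120 x 14 mm, post 38 mm across; 125 mm high at the pivot. Origin: on the vertical swivel axis, at the bench; x: middle of the arm's swing. The arm's guide tube (22 mm across, 27 at its mouth) ends 145 mm from the axis; below it a flat steel rule, 26 mm wide, runs out to 295 mm, its top 72 mm above the bench
- guide: swivelling guide arm of the pointer, aluminium tube with a rule below it. It turns about the post's vertical axis, +-0.7 rad, with friction (about 0.3 N m), and stays where it is left. Origin: on the swivel axis, 100 mm above the bench, at the height of the rod's axis. x runs outward along the rod, level: the direction in which the arm points; z is up
- rod: sprung rod, 13 mm thick, sliding along the guide's x, with an upright round black handle 22 mm across and a nose reaching 28 mm beyond the handle's axis. Origin: on the handle's axis, 100 mm above the bench; 170 mm from the swivel axis when fully in, 118 mm more at most. The spring pulls inward: 3.5 N fully in, 0.7 N more per 10 mm (7 to 10 N at the rider)
- handle (a point): grip point on the rod's upright handle: on its axis, 130 mm above the bench. The handle is free from 107 to 152 mm above the bench (its top); inward the tube's mouth is only 14 mm away, while the two sides across the arm are free
- rider: brass rider, the length mark: a saddle across the rule, 46 mm wide, 14 mm along the rule, top 82 mm above the bench; 220 to 265 mm from the swivel axis, so 50 to 95 mm out from where the handle starts. Origin: its middle, at the rule's top; axes as the guide's. The handle passes above without touching. It turns with the arm and stays on the rule unless pushed
- stub_top (a point): centre of the top of the round steel tube, 36 mm across, standing upright in a small blue vice fixed to the bench; 110 mm above the bench, 370 to 420 mm from the swivel axis. At the start it lies about 0.1 to 0.4 rad to the left or right of where the arm points
- vice_round: the blue vice that holds the round tube: about 160 mm long, 85 mm wide, its jaws 56 mm high, fixed. Origin: at the bench, under the tube
- vice_square: the like vice that holds a square bar, 36 x 36 mm, its top 110 mm above the bench, fixed. Origin: at the bench, under the bar
- flange: loose steel flange ring, 64 mm across, 18 mm high, lying beside the guide arm
- spanner: loose open-ended spanner, 160 mm long, lying flat beside the guide arm
- bracket: loose aluminium angle bracket, 70 x 45 mm, 56 mm high
- oil_can: loose grey can, 60 mm across, 140 mm high
- mug: loose white mug, 80 mm across, 90 mm high
- hammer: loose hammer lying on the bench
- bush: loose steel flanged bush, 50 mm across, 40 mm high
Mind the look-alikes: they are no part of the job. What is shaped like the vice_round but pink is not meant.

How it is judged:
By the outcome, as a careful person would: the job done as asked, in the order asked, and still so for the second after the job is handed in, while the arm keeps its last pose, push and grip.
It also fails if it takes over 35 s, if anything falls off the work surface, if the arm or the gripper's body presses on something with over 40 N, if the wrist force passes 120 N, or if a joint passes its speed limit or range.

ROBOT

A 6-joint arm with a two-finger parallel gripper is mounted at the origin on the work surface. World frame = base frame: x ahead of the robot, y to its left, z up, the work surface at z = 0. Lengths are in m, angles in rad, forces in N, time in s.
With the tool pointing down it reaches from about 0.375 to 0.975 m from the base axis. Payload 3.8 kg.
Tool frame: the origin (TCP) lies midway between the tips of the shut fingers; the grasp point (between the pads) lies 19 mm behind it; z points along the fingers, y is the direction in which the jaws open and shut (so a half turn about z gives the same grasp; the last joint's range is limited). The gripper opens to 85 mm and grips with 20 to 120 N. Pads are 22 mm wide; open, the fingers measure 114 mm over their backs; the gripper's body (76 mm by 85 mm) begins 54 mm behind the grasp point. The pads swing forward as they close: fully open they stand 13 mm farther back than shut.
Start: joints at [-1.359, 0.264, 1.604, -0, 1.274, -0.037], TCP at [0.166, -0.654, 0.231] pointing down, gripper open.
Joint ranges: [-2.63, 2.63], [-0.94, 2.18], [0.31, 2.57], [-1.31, 4.45], [0, 2.66], [-2.55, 2.55]. Speed limits (rad/s): [2.57, 2.57, 3.14, 3.14, 3.14, 3.14].

INTERFACE

Orientations are given as a rotation vector (axis times angle).
In Python, from workcell import bot gives the robot as it stands. The module is installed in compiled form; this text tells all that it offers.
- The arm moves only by the tool play_rows, never from a script. Its argument "series" is a list of rows, each an object with "translation": the shift along the tool's x, y, z in m, a list of three; "spin": the turn about the tool's z in units of 5 degrees (1.0 is 5 degrees). In form: [{"translation": [dx, dy, dz], "spin": spin}, ...]. A call has 1 to 5 rows; each row shifts and turns the commanded pose from where the row before left it, along the tool's axes as they then stand; what a row does not reach is not made up. A row lasts 1/10 s, in which the tool goes at most 50 mm and 8.59 degrees, less where a joint would pass 70% of its speed; a pose out of reach is approached as far as the arm can. A call is refused whole if a number of a shift passes 0.05 or a number of a turn 1, either way. A call with a gripper value outside its range is refused whole. "jaw" is the gripper's target within -1 to 1 (fully open at 1, half-way at 0, shut at -1), set as the call begins (left out, the last holds). The fingers move at their own pace and stop on an object; "force" is the grip in N (left out, the last holds). Time passes only in rows, so rows that do not move let the fingers close. It gives the time, the measured TCP pose, the force and the opening at its end, in the units of the state.
- bot.read_state(): the state, without advancing time (a new reading comes with each control period).
- bot.read_camera(name): name is "scene" or "top" or "wrist"; returns the picture (384x512x3 uint8, blue, green, red); there is no depth.
- bot.get_calibration(name): a dict with "fov_y" (degrees; the focal length in pixels is half the picture's height over the tangent of half this angle, whatever the lens; pixels are square), "cx", "cy" (the principal point, pixels), "R" (3x3) and "t" (3): a world point X has camera coordinates R X + t. Camera axes: x right, y down, z forward; pixel columns grow to the right and rows downward; lengths in m; the calibration is good to about 2 mm. A picture is of the moment at which its call begins: read the wrist's pose just before it. get_calibration takes no time and is no camera call; for the wrist camera it gives the pose at the moment of the call.
- bot.finish_job(): hands the job in, once; it reports no verdict.
The state is a dict: "time": time; "q": joint angles; "joint_vel": joint speeds; "joint_torque": joint torques, N m; "tool_pos": TCP position; "tcp_rot": TCP orientation; "wrist_force": force on the tool from outside, world axes, zero at the start; "torque": the same for the moment, N m; "width": opening from 0.0 (shut) to 1.0 (fully open).
Only numpy, scipy, OpenCV 4.12 (cv2) and the standard library are available. Lean on these libraries where they do the work, as an engineer would, in place of code of your own. Each camera call takes 0.05 s, during which the arm holds its last target. There are 200 camera calls.

## Working session

There is one attempt and no reset: what is moved stays moved. The work goes in short steps, Python scripts to look and compute and a tool call to move; the robot and the scene stay as the last step left them, time stands still between calls to the robot, and variables do not carry over. Pictures are saved under pics/ and viewed, about 8 in all and at most 12, crops included, and the job is handed in when it is done.

Besides the shell and the picture viewer there is one more tool, called by a JSON object that holds its "api" and its "payload". play_rows: Moves the arm, as the interface text tells. Its arguments: {"type":"object","properties":{"series":{"type":"array","items":{"type":"object","properties":{"translation":{"type":"array","items":{"type":"number"}},"spin":{"type":"number"}}}},"jaw":{"type":"number"},"force":{"type":"number"}},"required":["series"]}

```bash
mkdir -p pics; python3 - <<'E'
from workcell import bot
import cv2,numpy as np
for n in("top","scene"):
    cv2.imwrite(f"pics/{n}0.png",cv2.resize(bot.read_camera(n),(800,600),interpolation=cv2.INTER_CUBIC));c=bot.get_calibration(n);print(n,c)
s=bot.read_state();print(s)
E
```

```text
top {'fov_y': 55.42672178344954, 'cx': 256.8366853450202, 'cy': 187.0154886654507, 'R': array([[ 0.00678492, -0.99978809,  0.01943551],
       [-0.99153578, -0.00924642, -0.12950405],
       [ 0.12965632, -0.01839233, -0.9913884 ]]), 't': array([-0.14329394,  0.52264637,  1.41486254])}
scene {'fov_y': 43.03620072282986, 'cx': 257.8272652684501, 'cy': 191.70886280384303, 'R': array([[-0.80371889,  0.59490418,  0.01117829],
       [ 0.46604954,  0.64109283, -0.60975226],
       [-0.36991049, -0.48485978, -0.79251323]]), 't': array([ 0.49660466, -0.10475209,  1.72016109])}
{'time': 0.1, 'q': array([-1.35890712e+00,  2.64701850e-01,  1.60524532e+00, -4.35790100e-05,
        1.27373104e+00, -3.68819998e-02]), 'joint_vel': array([-1.86388859e-04, -1.82567419e-03, -3.01047057e-03,  2.20491754e-03,
       -6.27598497e-05, -1.00315275e-03]), 'joint_torque': array([-1.42148047e-04, -5.16706109e+01, -3.68590629e+01, -1.74065809e-05,
        6.27579895e-03,  1.24121206e-05]), 'tool_pos': array([ 0.16604782, -0.65356151,  0.23006609]), 'tcp_rot': array([-3.11526054e+00, -3.89524664e-01,  3.51245917e-04]), 'wrist_force': array([ 0.09267022,  1.17291724, -0.05734622]), 'torque': array([ 0.02426575, -0.00556106, -0.00491786]), 'width': 1.0024671292556524}
```

View pics/top0.png

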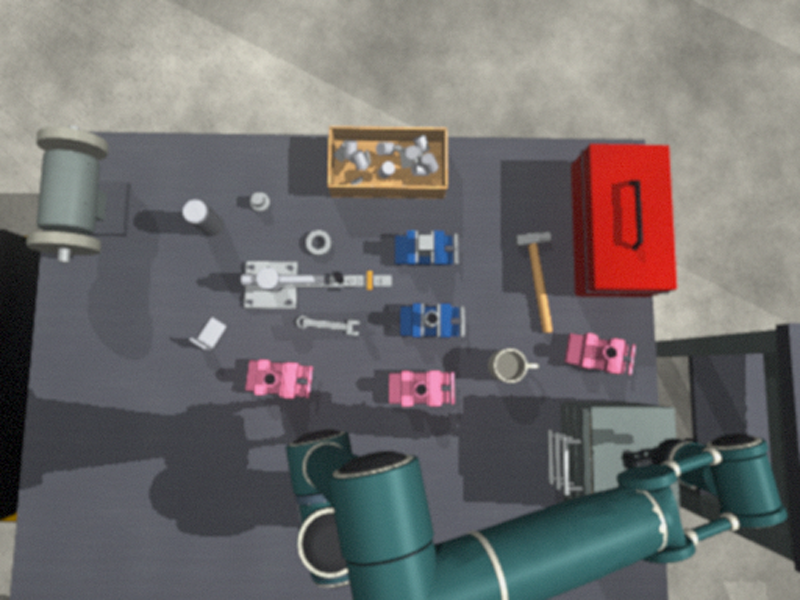

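View pics/scene0.png

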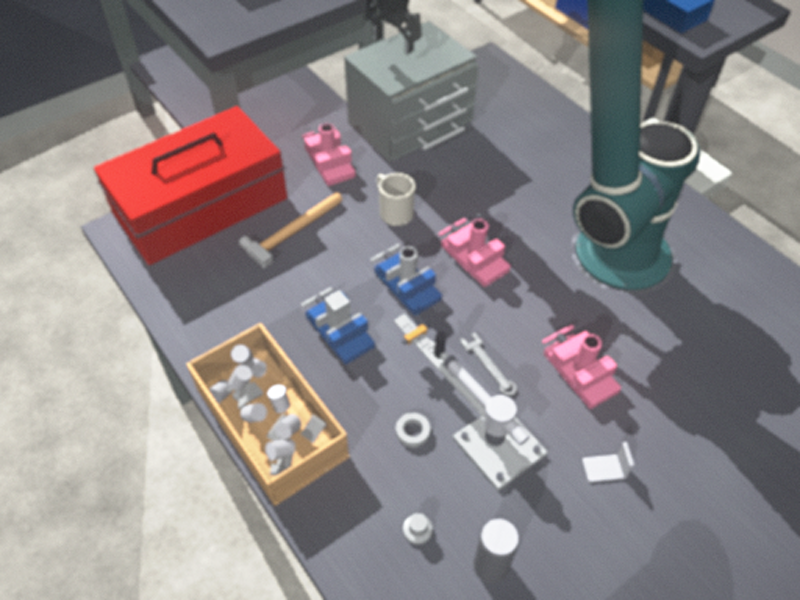

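The top view (800x600) shows the post cap at (267,277), handle at (336,279), orange rider at (372,280) and rule end at (391,281). Round things that could be taken for the tube:
- tube in the blue vice at (432,318), **chosen**: blue and round
- tubes in pink vices at (270,379), (421,389) and (611,352)
- square bar in the blue vice at (426,242)

```bash
cat > h.py <<'E'
from workcell import bot
import cv2,numpy as np
def ray(n,u,v,c=None):
    c=c or bot.get_calibration(n);f=192/np.tan(np.radians(c['fov_y']/2))
    return -c['R'].T@c['t'], c['R'].T@np.array([(u-c['cx'])/f,(v-c['cy'])/f,1])
def at(n,u,v,z):
    o,d=ray(n,u,v);return o+d*(z-o[2])/d[2]
def tri(a,b):
    o1,d1=ray('top',*a);o2,d2=ray('scene',*b);s=np.linalg.lstsq(np.c_[d1,-d2],o2-o1,rcond=None)[0]
    p,q=o1+d1*s[0],o2+d2*s[1];return (p+q)/2,np.linalg.norm(p-q)
def proj(n,X):
    c=bot.get_calibration(n);f=192/np.tan(np.radians(c['fov_y']/2));p=c['R']@X+c['t'];return np.array([c['cx'],c['cy']])+f*p[:2]/p[2]
def crop(n,x0,y0,w,h,k,name):
    im=bot.read_camera(n);cv2.imwrite(name,cv2.resize(im[y0:y0+h,x0:x0+w],None,fx=k,fy=k,interpolation=cv2.INTER_CUBIC));return im
E
python3 - <<'E'
from h import *
K=1/1.5625
t=crop('top',150,145,155,75,5,'pics/t1.png'); s=crop('scene',190,150,160,120,5,'pics/s1.png')
for n,im in(('top',t),('scene',s)):
    hsv=cv2.cvtColor(im,cv2.COLOR_BGR2HSV);m=cv2.inRange(hsv,(10,120,120),(30,255,255))
    N,l,st,ce=cv2.connectedComponentsWithStats(m)
    print(n,[(a[4],c.round(1)) for a,c in zip(st[1:],ce[1:]) if 20<a[4]<300])
for nm,u,v,z in(('post',267,277,.125),('handle',336,279,.152),('rider',372,280,.082),('end',391,281,.072),('tube',432,318,.11),('bar',426,242,.11)):
    print(nm,at('top',u*K,v*K,z).round(4))
E
```

```text
top [(np.int32(57), array([234.8,  92.3])), (np.int32(126), array([217.5, 111.7])), (np.int32(160), array([243.7, 115.6])), (np.int32(82), array([272.1, 118. ])), (np.int32(227), array([345.3, 184.2])), (np.int32(36), array([236. , 179.2]))]
scene [(np.int32(49), array([266.6, 212.4]))]
post [0.5456 0.1823 0.125 ]
handle [0.5382 0.0158 0.152 ]
rider [ 0.5473 -0.0659  0.082 ]
end [ 0.5468 -0.1126  0.072 ]
tube [ 0.4524 -0.2117  0.11  ]
bar [ 0.638  -0.1971  0.11  ]
```

View pics/t1.png

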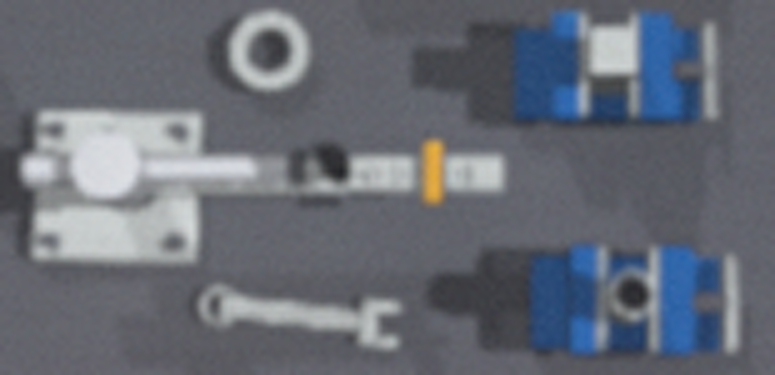

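View pics/s1.png

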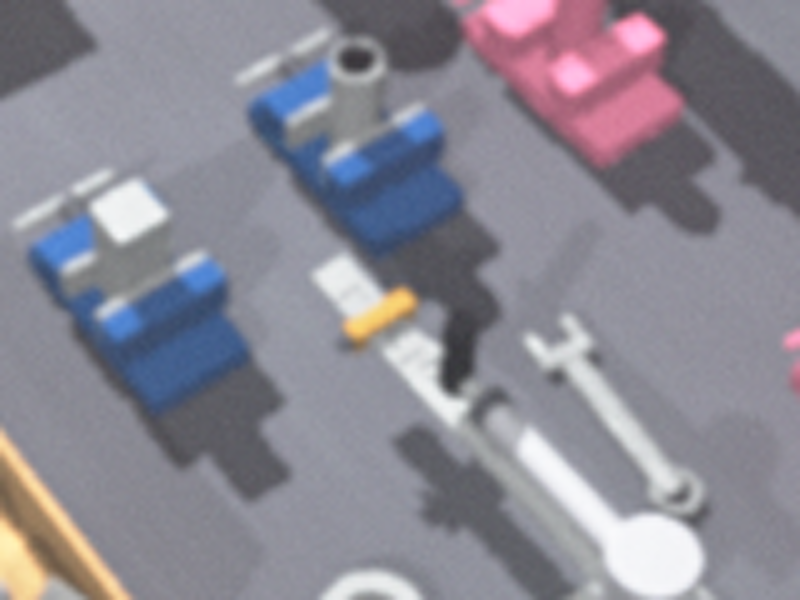

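The crops confirm the choice: the round, hollow tube in the blue vice is at (631,293) in the top crop and (357,61) in the scene crop. The square bar is at (613,50).

```bash
python3 - <<'E'
from h import *
T=lambda u,v:((u+.5)/5-.5+150,(v+.5)/5-.5+145)
S=lambda u,v:((u+.5)/5-.5+190,(v+.5)/5-.5+150)
P={}
for n,a,b,z in(('post',(106,167),(655,557),.125),('tube',(631,294),(357,61),.11),('rider',(432.5,171),(382,316),.082),('end',(504,173),(332,268),.072),('htop',(334,163),(463,322),.152)):
    p,e=tri(T(*a),S(*b));q=at('top',*T(*a),z);r=at('scene',*S(*b),z);P[n]=(q+r)/2;print(n,p.round(4),e.round(4),q.round(4),r.round(4))
o=P['post'][:2]
for n in P:
    d=P[n][:2]-o;print(n,np.hypot(*d).round(4),np.arctan2(d[1],d[0]).round(4))
E
```

```text
post [0.5424 0.1831 0.1247] 0.0014 [0.5429 0.1825 0.125 ] [0.5421 0.1837 0.125 ]
tube [ 0.4525 -0.2088  0.1122] 0.0004 [ 0.4528 -0.2091  0.11  ] [ 0.4511 -0.2102  0.11  ]
rider [ 0.5477 -0.0571  0.0821] 0.0031 [ 0.5488 -0.0582  0.082 ] [ 0.5467 -0.056   0.082 ]
end [ 0.5472 -0.1112  0.0719] 0.0059 [ 0.5493 -0.1132  0.072 ] [ 0.5454 -0.1089  0.072 ]
htop [0.5429 0.0117 0.151 ] 0.0017 [0.5433 0.011  0.152 ] [0.5428 0.0128 0.152 ]
post 0.0 0.0
tube 0.4031 -1.7972
rider 0.2403 -1.5489
end 0.2942 -1.5542
htop 0.1712 -1.5675
```

```bash
cat > plan.py <<'E'
from h import *
from scipy.spatial.transform import Rotation as Rn
def plan(target,yaw,n):
    """rows (tool axes) from the measured pose to target; yaw = world angle of tool y"""
    s=bot.read_state();R=Rn.from_rotvec(s['tcp_rot']).as_matrix();p=s['tool_pos']
    y0=np.arctan2(R[1,1],R[0,1]);dy=(yaw-y0+np.pi)%(2*np.pi)-np.pi
    sp=-np.degrees(dy)/5/n;print('pos',p.round(4),'yaw',y0.round(4),'F',s['wrist_force'].round(1),'t',round(s['time'],2),'w',round(s['width'],3),'tilt z',R[:,2].round(4))
    d=(np.array(target)-p)/n
    for i in range(n):
        Ri=Rn.from_euler('z',dy*i/n).as_matrix()@R
        print((Ri.T@d).round(4).tolist(),round(sp,2))
E
python3 -c "
from plan import *
plan((.166,-.654,.31),-1.322,2)
plan((.545,.0125,.231),0.016,18)"
```

```text
pos [ 0.1661 -0.6538  0.2304] yaw -1.322 F [-0.  -0.2 -0.6] t 0.2 w 0.999 tilt z [-3.0e-04  1.4e-03 -1.0e+00]
[-0.0001, 0.0, -0.0398] 0.0
[-0.0001, 0.0, -0.0398] 0.0
pos [ 0.1661 -0.6538  0.2304] yaw -1.322 F [-0.  -0.2 -0.6] t 0.2 w 0.999 tilt z [-3.0e-04  1.4e-03 -1.0e+00]
[0.0295, -0.0307, 0.0] -0.85
[0.0317, -0.0284, 0.0] -0.85
[0.0337, -0.026, 0.0] -0.85
[0.0356, -0.0234, 0.0] -0.85
[0.0372, -0.0207, 0.0] -0.85
[0.0386, -0.0179, -0.0] -0.85
[0.0399, -0.015, -0.0] -0.85
[0.0409, -0.012, -0.0] -0.85
[0.0416, -0.0089, -0.0] -0.85
[0.0422, -0.0058, -0.0] -0.85
[0.0425, -0.0026, -0.0] -0.85
[0.0426, 0.0005, -0.0] -0.85
[0.0424, 0.0037, -0.0] -0.85
[0.042, 0.0068, -0.0] -0.85
[0.0414, 0.0099, -0.0] -0.85
[0.0406, 0.013, -0.0] -0.85
[0.0395, 0.016, -0.0001] -0.85
[0.0382, 0.0189, -0.0001] -0.85
```

{"api": "play_rows", "payload": {"series": [{"translation": [0, 0, -0.04], "spin": 0}, {"translation": [0, 0, -0.04], "spin": 0}, {"translation": [0.03, -0.031, 0], "spin": -0.85}, {"translation": [0.032, -0.028, 0], "spin": -0.85}, {"translation": [0.034, -0.026, 0], "spin": -0.85}], "jaw": 1, "force": 60}}

```text
time: 0.7
tool_pos: [0.2308, -0.542, 0.3115]
tcp_rot: [3.054, 0.736, 0.0]
wrist_force: [-0.2, -0.3, 0.6]
width: 1.002
```

{"api": "play_rows", "payload": {"series": [{"translation": [0.036, -0.023, 0], "spin": -0.85}, {"translation": [0.037, -0.021, 0], "spin": -0.85}, {"translation": [0.039, -0.018, 0], "spin": -0.85}, {"translation": [0.04, -0.015, 0], "spin": -0.85}, {"translation": [0.041, -0.012, 0], "spin": -0.85}]}}

```text
time: 1.2
tool_pos: [0.3368, -0.3558, 0.3112]
tcp_rot: [2.865, 1.288, 0.0]
wrist_force: [-0.0, -0.4, -0.4]
width: 0.997
```

{"api": "play_rows", "payload": {"series": [{"translation": [0.042, -0.009, 0], "spin": -0.85}, {"translation": [0.042, -0.006, 0], "spin": -0.85}, {"translation": [0.042, -0.003, 0], "spin": -0.85}, {"translation": [0.042, 0, 0], "spin": -0.85}, {"translation": [0.042, 0.004, 0], "spin": -0.85}]}}

```text
time: 1.7
tool_pos: [0.4409, -0.1715, 0.3113]
tcp_rot: [2.578, 1.794, 0.0]
wrist_force: [1.3, -0.9, -0.0]
width: 0.995
```

{"api": "play_rows", "payload": {"series": [{"translation": [0.042, 0.007, 0.02], "spin": -0.85}, {"translation": [0.041, 0.01, 0.02], "spin": -0.85}, {"translation": [0.041, 0.013, 0.02], "spin": -0.85}, {"translation": [0.04, 0.016, 0.02], "spin": -0.85}, {"translation": [0.038, 0.019, 0], "spin": -0.85}]}}

```text
time: 2.2
tool_pos: [0.5448, 0.0138, 0.2275]
tcp_rot: [-2.2, -2.237, 0.007]
wrist_force: [-0.1, -1.0, 0.0]
width: 1.002
```

```bash
python3 -c "
from plan import *
plan((.545,.0125,.20),0.016,2)
cv2.imwrite('pics/w1.png',bot.read_camera('wrist'))
for n,X in (('htop',(.545,.0125,.152)),('rider',(.5465,-.057,.082)),('end',(.5475,-.112,.072)),('tube',(.452,-.2095,.11)),('axis',(.5425,.183,.125))): print(n,proj('wrist',np.array(X)).round(1))"
```

```text
pos [0.5448 0.0138 0.2275] yaw 0.0166 F [-0.1 -1.   0. ] t 2.2 w 1.002 tilt z [-0.0062  0.     -1.    ]
[-0.0007, 0.0002, 0.0137] 0.0
[-0.0007, 0.0002, 0.0137] 0.0
htop [247.7 209.5]
rider [248.7 251.1]
end [248.8 291.1]
tube [160.8 386.5]
axis [248.9 -27.8]
```

View pics/w1.png

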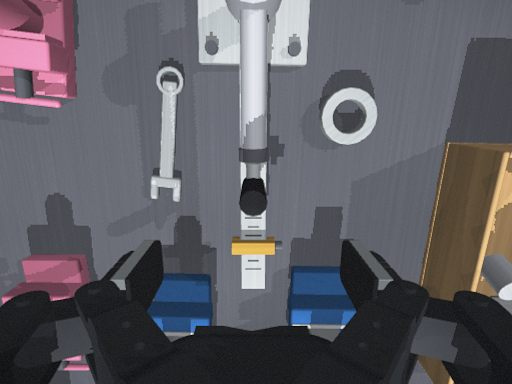

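The wrist view shows the handle top near (252,200), the rider at (254,246) and the rule end at (253,288). These sit a few pixels off the prediction, possibly because the arm was still settling. I'll settle and measure again.

{"api": "play_rows", "payload": {"series": [{"translation": [0, 0, 0.01], "spin": 0}, {"translation": [0, 0, 0], "spin": 0}, {"translation": [0, 0, 0], "spin": 0}]}}

```text
time: 2.55
tool_pos: [0.5457, 0.0109, 0.2208]
tcp_rot: [-2.208, -2.234, 0.002]
wrist_force: [1.6, 0.1, 0.4]
width: 1.001
```

```bash
cat > wr.py <<'E'
from plan import *
c=bot.get_calibration('wrist');im=bot.read_camera('wrist')
hsv=cv2.cvtColor(im,cv2.COLOR_BGR2HSV);m=cv2.inRange(hsv,(10,120,120),(30,255,255));m[:,320:]=0;m[:,:150]=0
N,l,st,ce=cv2.connectedComponentsWithStats(m);i=1+st[1:,4].argmax();r=ce[i];print('rider px',r,st[i])
o,d=ray('wrist',*r,c);R=o+d*(.082-o[2])/d[2]
g=cv2.inRange(im,(0,0,0),(45,45,45));g[:140]=0;g[270:]=0;g[:,:215]=0;g[:,290:]=0
N,l,st,ce=cv2.connectedComponentsWithStats(g)
print('dark',[(a.tolist(),b.round(1)) for a,b in zip(st[1:],ce[1:]) if a[4]>80])
print('rider',R.round(4),'cam',o.round(4));
for n,X in (('htop',(.545,.0125,.152)),('rider',(.5465,-.057,.082)),('end',(.5475,-.112,.072))): print(n,proj('wrist',np.array(X)).round(1))
E
python3 -c "
import wr
wr.plan((.545,.0125,.20),0.016,1)"
```

```text
rider px [251.70181818 248.04363636] [230 242  44  13 550]
dark [([237, 177, 28, 26, 350], array([250.9, 185.7]))]
rider [ 0.5459 -0.0583  0.082 ] cam [0.5442 0.0773 0.3644]
htop [251.1 202. ]
rider [251.9 246.6]
end [252.2 287.8]
pos [0.546  0.0107 0.2213] yaw 0.0112 F [ 0.1 -0.6 -0.1] t 2.6 w 1.0 tilt z [-3.e-04 -3.e-04 -1.e+00]
[0.0018, -0.001, 0.0213] -0.05
```

{"api": "play_rows", "payload": {"series": [{"translation": [0.002, -0.001, 0.036], "spin": 0}, {"translation": [0, 0, 0.036], "spin": 0}, {"translation": [0, 0, 0.037], "spin": 0}, {"translation": [0, 0, 0], "spin": 0}]}}

```text
time: 3.0
tool_pos: [0.5406, 0.0128, 0.1074]
tcp_rot: [-2.204, -2.228, 0.011]
wrist_force: [-1.1, -0.5, -0.5]
width: 1.001
```

{"api": "play_rows", "payload": {"series": [{"translation": [0, 0, 0], "spin": 0}, {"translation": [0, 0, 0], "spin": 0}, {"translation": [0, 0, 0], "spin": 0}, {"translation": [0, 0, 0], "spin": 0}, {"translation": [0, 0, 0], "spin": 0}], "jaw": -1, "force": 60}}

```text
time: 3.5
tool_pos: [0.5467, 0.0139, 0.1142]
tcp_rot: [2.205, 2.235, 0.003]
wrist_force: [-1.0, -0.9, 4.8]
width: 0.241
```

{"api": "play_rows", "payload": {"series": [{"translation": [0, 0, 0], "spin": 0}, {"translation": [0, 0, 0], "spin": 0}, {"translation": [0, 0, 0], "spin": 0}]}}

```text
time: 3.8
tool_pos: [0.5467, 0.0139, 0.1142]
tcp_rot: [2.205, 2.235, 0.002]
wrist_force: [-1.9, -0.3, 6.5]
width: 0.241
```

```bash
python3 -c "
from plan import *
crop('scene',190,150,160,120,5,'pics/s2.png')
a=-1.797
plan((.5425+.170*np.cos(a),.183+.170*np.sin(a),.1125),a+np.pi/2,6)"
```

```text
pos [0.5467 0.0139 0.1142] yaw 0.0134 F [-1.2 -0.1  6.5] t 3.85 w 0.242 tilt z [ 2.6e-03 -3.0e-04 -1.0e+00]
[0.0007, -0.0071, 0.0003] 0.46
[0.0004, -0.0071, 0.0003] 0.46
[0.0001, -0.0071, 0.0003] 0.46
[-0.0002, -0.0071, 0.0003] 0.46
[-0.0005, -0.0071, 0.0003] 0.46
[-0.0007, -0.007, 0.0003] 0.46
```

View pics/s2.png

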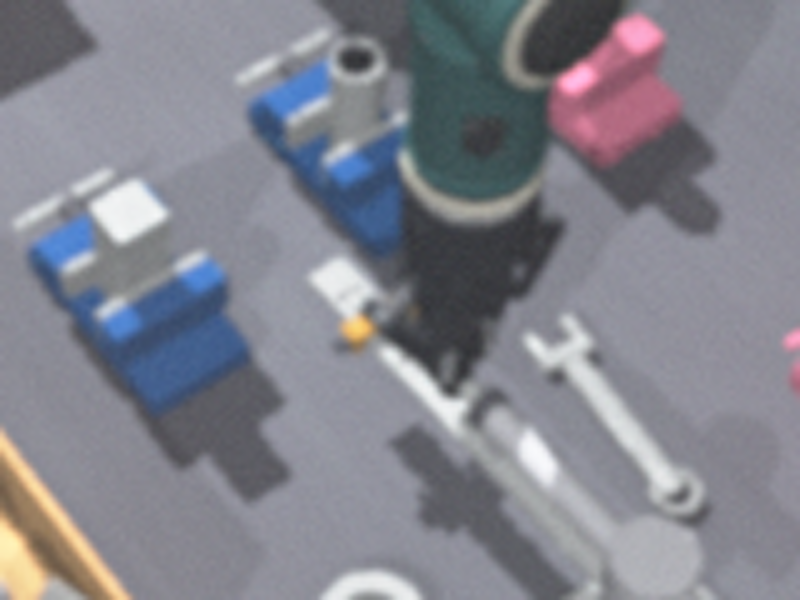

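The handle is held between the pads. The rider (356,330 in this crop) and spanner have not moved. Now I swing along the arc.

{"api": "play_rows", "payload": {"series": [{"translation": [0.0001, -0.007, 0], "spin": 0.46}, {"translation": [0.0001, -0.007, 0], "spin": 0.46}, {"translation": [0.0001, -0.007, 0], "spin": 0.46}, {"translation": [0.0001, -0.007, 0], "spin": 0.46}, {"translation": [0.0001, -0.007, 0], "spin": 0.46}]}}

```text
time: 4.35
tool_pos: [0.5126, 0.0165, 0.1142]
tcp_rot: [2.419, 2.0, 0.005]
wrist_force: [2.4, -0.7, 4.2]
width: 0.243
```

{"api": "play_rows", "payload": {"series": [{"translation": [0.0001, -0.007, 0], "spin": 0.46}, {"translation": [0, 0, 0], "spin": 0}, {"translation": [0, 0, 0], "spin": 0}]}}

```text
time: 4.65
tool_pos: [0.5051, 0.0181, 0.1142]
tcp_rot: [2.458, 1.953, 0.003]
wrist_force: [-1.3, -1.1, 6.5]
width: 0.244
```

```bash
python3 -c "
from plan import *
a=-1.797
s=bot.read_state();d=s['tool_pos'][:2]-[.5425,.183];print(np.hypot(*d),np.arctan2(d[1],d[0]))
plan((.5425+.169*np.cos(a),.183+.169*np.sin(a),.1145),a+np.pi/2,1)
crop('top',150,145,155,75,5,'pics/t3.png')
cv2.imwrite('pics/w3.png',bot.read_camera('wrist'))
for r in (.2,.295,.37,.4,.42): print(r,proj('wrist',np.array([.5425+r*np.cos(a),.183+r*np.sin(a),.072])).round(1))
print(proj('wrist',np.array([.452,-.2095,.11])))
for r in (.0,.1,.24,.295): print(r,(proj('top',np.array([.5425+r*np.cos(a),.183+r*np.sin(a),[.115,.111,.082,.072][[0,.1,.24,.295].index(r)]]))-[150,145])*5)
"
```

```text
0.1691390772118457 -1.793990073331747
pos [0.5051 0.0181 0.1142] yaw -0.2277 F [-1.3 -1.1  6.5] t 4.65 w 0.244 tilt z [ 2.9e-03 -4.0e-04 -1.0e+00]
[0.0001, -0.0005, -0.0003] -0.02
0.2 [251.4 258.5]
0.295 [251.6 369.9]
0.37 [251.8 442.1]
0.4 [251.8 467.8]
0.42 [251.9 484.1]
[251.89533966 529.20382545]
0.0 [106.19145958 167.52818176]
0.1 [236.67878776 199.15836321]
0.24 [419.77813205 246.63203245]
0.295 [489.76765983 264.60039406]
```

View pics/t3.png

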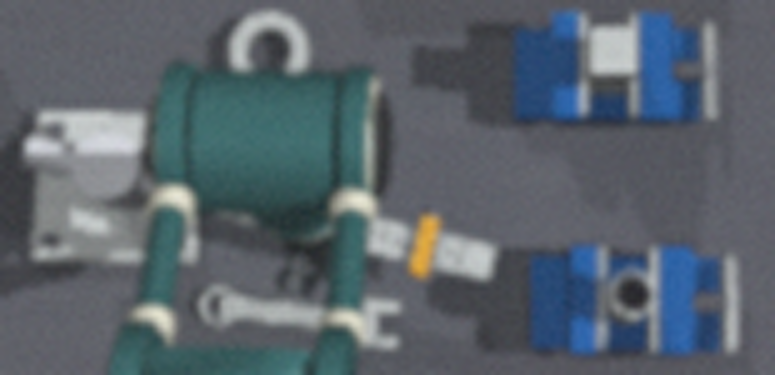

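View pics/w3.png

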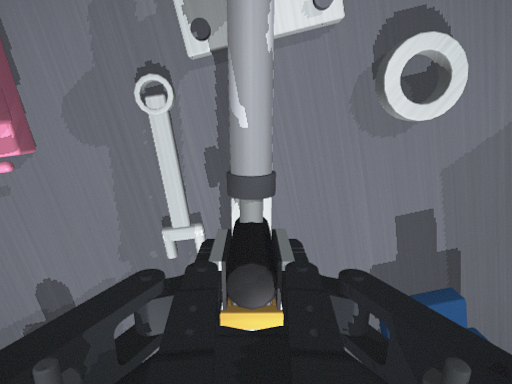

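The arm now points at the tube: the rule end is at (493,263) in the top crop, on the line to the tube at (631,293). In the wrist view the guide runs straight along the tool's axis at column 251. I'll add a half-millimetre trim and hold the pause.

{"api": "play_rows", "payload": {"series": [{"translation": [0, -0.0005, 0], "spin": 0}, {"translation": [0, 0, 0], "spin": 0}, {"translation": [0, 0, 0], "spin": 0}, {"translation": [0, 0, 0], "spin": 0}, {"translation": [0, 0, 0], "spin": 0}]}}

```text
time: 5.25
tool_pos: [0.5051, 0.018, 0.1142]
tcp_rot: [2.457, 1.953, 0.004]
wrist_force: [-0.7, -1.3, 6.4]
width: 0.242
```

{"api": "play_rows", "payload": {"series": [{"translation": [0, 0, 0], "spin": 0}, {"translation": [0, 0, 0], "spin": 0}]}}

```text
time: 5.45
tool_pos: [0.5051, 0.018, 0.1142]
tcp_rot: [2.457, 1.953, 0.004]
wrist_force: [-0.1, -1.4, 5.6]
width: 0.241
```

```bash
python3 -c "
from plan import *
im=bot.read_camera('top');m=cv2.inRange(cv2.cvtColor(im,cv2.COLOR_BGR2HSV),(10,120,120),(30,255,255));m[:180-145+100]=0 if 0 else m[:180-145+100]
N,l,st,ce=cv2.connectedComponentsWithStats(m)
for a,b in zip(st[1:],ce[1:]):
  if a[4]>20 and 220<b[0]<250 and 185<b[1]<205:
    X=at('top',*b,.082);d=X[:2]-[.5425,.183];print('rider',a[4],b,X,np.hypot(*d),np.arctan2(d[1],d[0]))
s=bot.read_state();d=s['tool_pos'][:2]-[.5425,.183];print(np.hypot(*d),np.arctan2(d[1],d[0]))
a=-1.797;r=.239
plan((.5425+r*np.cos(a),.183+r*np.sin(a),.1142),a+np.pi/2,10)
"
```

```text
rider 41 [234.31707317 193.95121951] [ 0.49012867 -0.05224557  0.082     ] 0.2410046386505615 -1.789848210325022
0.16914512648694052 -1.7936338508127123
pos [0.5051 0.018  0.1142] yaw -0.2277 F [ 0.6 -1.4  6.1] t 5.5 w 0.238 tilt z [ 3.6e-03 -5.0e-04 -1.0e+00]
[-0.007, -0.0, -0.0] -0.0
[-0.007, -0.0, -0.0] -0.0
[-0.007, -0.0, -0.0] -0.0
[-0.007, -0.0, -0.0] -0.0
[-0.007, -0.0001, -0.0] -0.0
[-0.007, -0.0001, -0.0] -0.0
[-0.007, -0.0001, -0.0] -0.0
[-0.007, -0.0001, -0.0] -0.0
[-0.007, -0.0001, -0.0] -0.0
[-0.007, -0.0001, -0.0] -0.0
```

Top-only bearings give the rider at -1.790 and the tube at -1.796. I'll trim 1 mm more, pause again, then pull.

{"api": "play_rows", "payload": {"series": [{"translation": [0, -0.001, 0], "spin": 0.05}, {"translation": [0, 0, 0], "spin": 0}, {"translation": [0, 0, 0], "spin": 0}, {"translation": [0, 0, 0], "spin": 0}, {"translation": [0, 0, 0], "spin": 0}], "force": 80}}

```text
time: 6.0
tool_pos: [0.5044, 0.0182, 0.1142]
tcp_rot: [2.461, 1.947, 0.005]
wrist_force: [1.8, -1.1, 6.1]
width: 0.24
```

{"api": "play_rows", "payload": {"series": [{"translation": [0, 0, 0], "spin": 0}, {"translation": [0, 0, 0], "spin": 0}, {"translation": [0, 0, 0], "spin": 0}]}}

```text
time: 6.3
tool_pos: [0.5044, 0.0182, 0.1142]
tcp_rot: [2.461, 1.947, 0.005]
wrist_force: [1.2, -2.4, 6.6]
width: 0.234
```

{"api": "play_rows", "payload": {"series": [{"translation": [-0.007, 0, 0], "spin": 0}, {"translation": [-0.007, 0, 0], "spin": 0}, {"translation": [-0.007, 0, 0], "spin": 0}, {"translation": [-0.007, 0, 0], "spin": 0}, {"translation": [-0.007, 0, 0], "spin": 0}]}}

```text
time: 6.8
tool_pos: [0.4968, -0.0145, 0.1142]
tcp_rot: [2.463, 1.947, 0.009]
wrist_force: [4.0, 6.1, 5.1]
width: 0.236
```

{"api": "play_rows", "payload": {"series": [{"translation": [-0.007, 0, 0], "spin": 0}, {"translation": [-0.007, 0, 0], "spin": 0}, {"translation": [-0.007, 0, 0], "spin": 0}, {"translation": [-0.007, 0, 0], "spin": 0}, {"translation": [-0.006, 0, 0], "spin": 0}]}}

```text
time: 7.3
tool_pos: [0.4891, -0.0472, 0.1142]
tcp_rot: [2.464, 1.947, 0.01]
wrist_force: [3.4, 9.0, 5.5]
width: 0.238
```

{"api": "play_rows", "payload": {"series": [{"translation": [0, 0, 0], "spin": 0}, {"translation": [0, 0, 0], "spin": 0}]}}

```text
time: 7.5
tool_pos: [0.489, -0.0472, 0.1142]
tcp_rot: [2.464, 1.947, 0.009]
wrist_force: [2.6, 7.2, 5.0]
width: 0.237
```

```bash
python3 -c "
from plan import *
s=bot.read_state();d=s['tool_pos'][:2]-[.5425,.183];print(np.hypot(*d),np.arctan2(d[1],d[0]))
a=-1.797;r=.2395
plan((.5425+r*np.cos(a),.183+r*np.sin(a),.1142),a+np.pi/2,1)
A=crop('scene',210,160,100,90,6,'pics/s4.png')
cv2.imwrite('pics/w4.png',bot.read_camera('wrist'))
P=lambda r,z:np.array([.5425+r*np.cos(a),.183+r*np.sin(a),z])
for r,z in((.2405,.152),(.2405,.082),(.145,.1135),(.295,.072)): print(r,z,proj('wrist',P(r,z)).round(1),((proj('scene',P(r,z))-[210,160])*6).round(0))
"
```

```text
0.2363158128913221 -1.799118103327348
pos [ 0.489  -0.0472  0.1142] yaw -0.2335 F [2.6 7.2 5. ] t 7.5 w 0.237 tilt z [ 0.0053  0.003  -1.    ]
[-0.0032, 0.0005, -0.0] -0.08
0.2405 0.152 [254.9 292.1] [439. 185.]
0.2405 0.082 [253.  228.1] [432. 268.]
0.145 0.1135 [252.5  54.4] [519. 376.]
0.295 0.072 [253.3 294.4] [387. 202.]
```

View pics/w4.png

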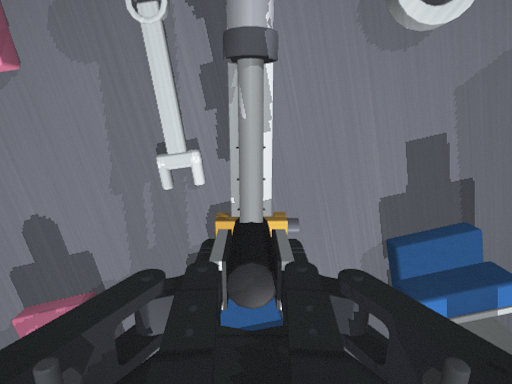

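View pics/s4.png

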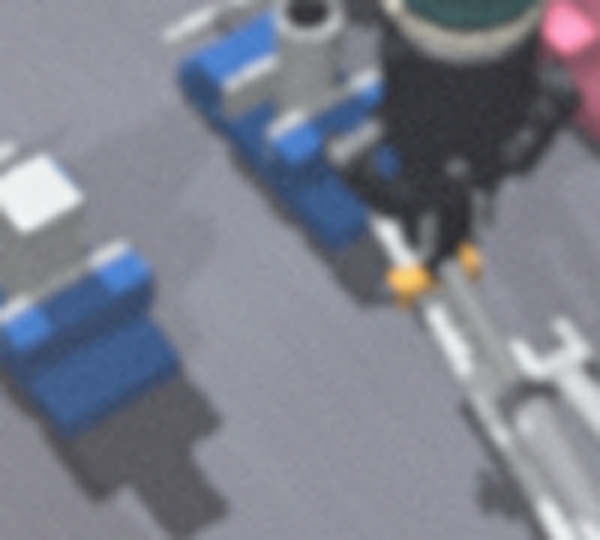

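The wrist view shows the handle top at (251,284) and the rider at about row 225. The handle is about 3.5 mm short of the rider, and it has not slipped in the pads. I'll pull a little further.

{"api": "play_rows", "payload": {"series": [{"translation": [-0.0035, 0, 0], "spin": 0}, {"translation": [0, 0, 0], "spin": 0}, {"translation": [0, 0, 0], "spin": 0}, {"translation": [0, 0, 0], "spin": 0}]}}

```text
time: 8.0
tool_pos: [0.4883, -0.0504, 0.1142]
tcp_rot: [2.464, 1.947, 0.01]
wrist_force: [3.9, 7.4, 5.7]
width: 0.242
```

```bash
python3 -c "
from plan import *
s=bot.read_state();d=s['tool_pos'][:2]-[.5425,.183];print(np.hypot(*d),np.arctan2(d[1],d[0]))
a=-1.797;r=.2395
plan((.5425+r*np.cos(a),.183+r*np.sin(a),.1142),a+np.pi/2,1)
c=bot.get_calibration('wrist');im=bot.read_camera('wrist');m=cv2.inRange(cv2.cvtColor(im,cv2.COLOR_BGR2HSV),(10,120,90),(30,255,255));m[:150]=0;m[280:]=0
ys,xs=np.nonzero(m)
def pos(u,v,z):
    o,d=ray('wrist',u,v,c);X=o+d*(z-o[2])/d[2];e=X[:2]-[.5425,.183];return np.hypot(*e).round(4),np.arctan2(e[1],e[0]).round(4)
for lo,hi in((0,250),(250,512)):
    k=(xs>=lo)&(xs<hi);h=np.bincount(ys[k]);print(lo,xs[k].min(),xs[k].max(),[(i,n) for i,n in enumerate(h) if n])
    v=ys[k];print('near',pos(np.median(xs[k]),v.min(),.082),'far',pos(np.median(xs[k]),v.max(),.082))
cv2.imwrite('pics/w5.png',cv2.resize(im[180:330,180:330],None,fx=4,fy=4,interpolation=cv2.INTER_CUBIC))
for r,z in((.2405,.152),(.2405,.082)): print(proj('wrist',np.array([.5425+r*np.cos(a),.183+r*np.sin(a),z])).round(1))
"
```

```text
0.23958091187232847 -1.7991827175327784
pos [ 0.4883 -0.0504  0.1142] yaw -0.2332 F [3.9 7.4 5.7] t 8.0 w 0.242 tilt z [ 0.0053  0.003  -1.    ]
[0.0001, 0.0005, 0.0] -0.08
0 215 239 [(208, np.int64(12)), (209, np.int64(12)), (210, np.int64(12)), (211, np.int64(13)), (212, np.int64(22)), (213, np.int64(15)), (214, np.int64(15)), (215, np.int64(23)), (216, np.int64(25)), (217, np.int64(24)), (218, np.int64(23)), (219, np.int64(22)), (220, np.int64(21)), (221, np.int64(21)), (222, np.int64(20)), (223, np.int64(20)), (224, np.int64(20)), (225, np.int64(20)), (226, np.int64(19)), (227, np.int64(19)), (228, np.int64(19)), (229, np.int64(9)), (230, np.int64(5)), (231, np.int64(5)), (232, np.int64(4)), (233, np.int64(3)), (234, np.int64(2))]
near (np.float64(0.231), np.float64(-1.8721)) far (np.float64(0.2483), np.float64(-1.869))
250 263 287 [(208, np.int64(11)), (209, np.int64(11)), (210, np.int64(12)), (211, np.int64(12)), (212, np.int64(23)), (213, np.int64(23)), (214, np.int64(24)), (215, np.int64(24)), (216, np.int64(25)), (217, np.int64(24)), (218, np.int64(24)), (219, np.int64(23)), (220, np.int64(22)), (221, np.int64(21)), (222, np.int64(21)), (223, np.int64(21)), (224, np.int64(20)), (225, np.int64(20)), (226, np.int64(20)), (227, np.int64(19)), (228, np.int64(19)), (229, np.int64(8)), (230, np.int64(4)), (231, np.int64(4)), (232, np.int64(2)), (233, np.int64(2)), (234, np.int64(2)), (235, np.int64(2))]
near (np.float64(0.2311), np.float64(-1.7348)) far (np.float64(0.2491), np.float64(-1.7383))
[254.9 284.8]
[253.  223.1]
```

View pics/w5.png

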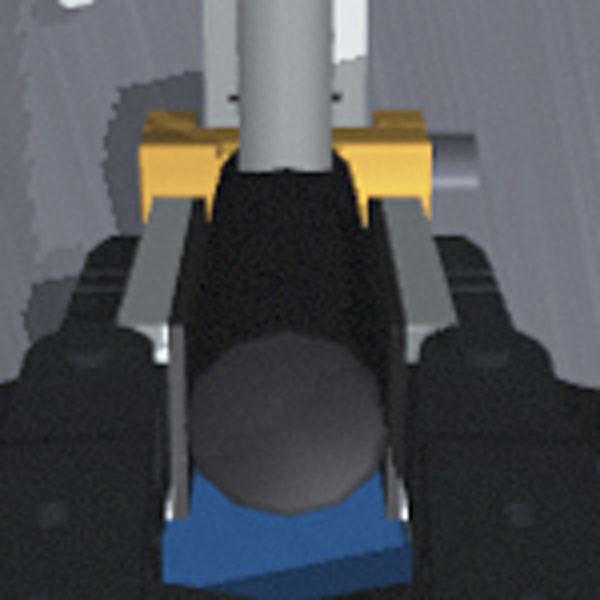

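The handle disc's centre projects to about 0.241 m from the axis. The rider reads 0.240 to 0.243 m depending on the camera, so 1 mm more outward splits the difference, with +0.5 mm sideways to centre on the tube's bearing.

{"api": "play_rows", "payload": {"series": [{"translation": [-0.001, 0.0005, 0], "spin": 0}, {"translation": [0, 0, 0], "spin": 0}, {"translation": [0, 0, 0], "spin": 0}, {"translation": [0, 0, 0], "spin": 0}, {"translation": [0, 0, 0], "spin": 0}]}}

```text
time: 8.55
tool_pos: [0.4881, -0.0513, 0.1142]
tcp_rot: [2.464, 1.948, 0.009]
wrist_force: [1.8, 8.3, 6.1]
width: 0.238
```

```bash
python3 -c "
from plan import *
s=bot.read_state();d=s['tool_pos'][:2]-[.5425,.183];print(np.hypot(*d),np.arctan2(d[1],d[0]),s['wrist_force'],s['width'],s['time'])
crop('top',150,145,155,75,5,'pics/t6.png')"
```

```text
0.24052328002635673 -1.7989592223421091 [1.84375958 8.29633761 6.13952095] 0.23813513076040702 8.55
```

View pics/t6.png

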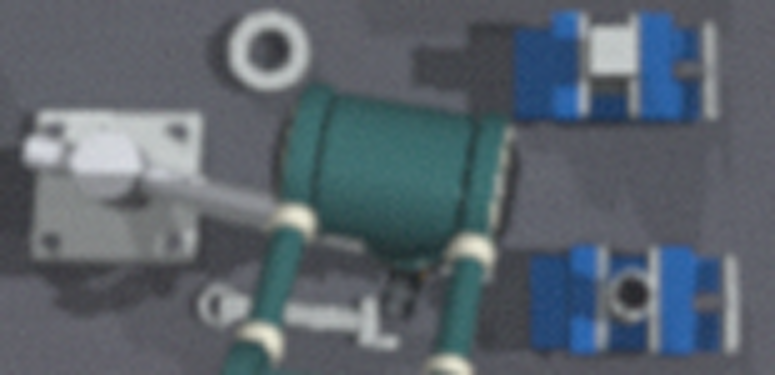

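The flange, spanner and vices are where they were. The arm lies on the line to the tube, and the rod is held against the spring at about 8 N. I'm handing the job in.

```bash
python3 -c "
from workcell import bot
print(bot.finish_job())"
```

```text
the job is handed in; nothing more can be done
None
```

The job is handed in at about 8.6 s. The gripper is still holding the rod out, with the handle above the rider and the arm on the tube in the blue vice. No verdict was reported.

I gripped the handle across the arm and swung it about 0.25 rad with the rod fully in. I paused there for well over a second, including one 1 mm trim, then pulled the rod out about 71 mm.

**Last checks**
- **Bearing:** the gripper sits at -1.799 rad from the pivot and the tube at -1.797 rad. After the swing the top camera alone read -1.790 for the rider, so I trimmed 1.5 mm more. After the pull I gave 0.5 mm back.
- **Length:** the handle stands about 241 mm from the swivel axis. The cameras disagreed on the rider: about 240–241 mm from the top camera and 243 mm from the wrist camera. I stopped between them, so expect an error of 1–2 mm.
- **Holding:** the spring load read about 8 N and the grip was steady, with no slip seen.
- **Surroundings:** the rider was not seen to move along the rule. In the last top picture the flange, spanner and both vices were where they started. I did not recheck the mug, hammer, can, bracket or bush at the end.

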